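# Dose two detergent balls at the launderette dispenser

### The arm

A 6-joint arm with a two-finger parallel gripper is mounted at the origin on the work surface. World frame = base frame: x ahead of the robot, y to its left, z up, the work surface at z = 0. Lengths are in m, angles in rad, forces in N, time in s.
With the tool pointing down it reaches from about 0.325 to 0.85 m from the base axis. Payload 15.5 kg.
Tool frame: the origin (TCP) lies at the very end of the fingers, on their centre line; the grasp point (between the pads) lies 19 mm behind it; z points along the fingers, y is the line along which they close (so a half turn about z gives the same grasp; the last joint's range is limited). The gripper opens to 91 mm and grips with 3 to 60 N. Pads are 32 mm wide; open, the fingers measure 118 mm over their backs; the gripper's body (76 mm by 178 mm) begins 60 mm behind the grasp point.
Start: joints at [1.169, 0.494, 1.345, -0, 1.302, -0.096], TCP at [0.189, 0.596, 0.214] pointing down, gripper open.
Joint ranges: [-2.91, 2.91], [-0.82, 2.16], [0.22, 2.67], [-1.22, 4.37], [0.12, 2.79], [-3.08, 3.08]. Speed limits (rad/s): [1.89, 1.89, 2.57, 3.01, 3.01, 3.01].

### API

Orientations are given as a unit quaternion [x, y, z, w].
In Python, from plant import r gives the robot as it stands. The module is installed in compiled form; this text tells all that it offers.
- The arm moves only by the tool arm_command, never from a script. Its argument "rows" is one flat list of numbers, 5 for each row, row after row: the finger opening in cm, from 0 to 9.12, then the shift along the tool's x, y, z in cm, then the turn about the tool's z in degrees. In form: [gripper, x, y, z, turn, gripper, x, y, z, turn, ...]. A call has 1 to 12 rows; each row shifts and turns the commanded pose from where the row before left it, along the tool's axes as they then stand; what a row does not reach is not made up. A row lasts 1/8 s, in which the tool goes at most 62.5 mm and 10.7 degrees, less where a joint would pass 70% of its speed; a pose out of reach is approached as far as the arm can. A call with a gripper value outside its range is refused whole. The fingers move at their own pace and stop on an object; "force" is the grip in N (left out, the last holds). Time passes only in rows, so rows that do not move let the fingers close. It gives the time, the measured TCP pose, the force, the opening and the grip force at its end, in the units of the state.
- r.get_state(): the state, without advancing time (a new reading comes with each control period).
- r.camera(name): name is "scene" or "top"; returns (picture, depth): 480x640x3 uint8, red, green, blue; 480x640 float32, m along the optical axis (not along the pixel's ray), 0 where there is no reading.
- r.calibration(name): a dict with "K" (3x3 intrinsics, pixels), "R" (3x3) and "t" (3): a world point X has camera coordinates R X + t. Camera axes: x right, y down, z forward; pixel columns grow to the right and rows downward; lengths in m; the calibration is good to about 2 mm. A picture is of the moment at which its call begins. calibration takes no time and is no camera call.
- r.job_done(): hands the job in; it is judged then, once.
Trained networks look in the newest picture that a camera, given by its name, has taken for a name from the list of things; names that differ only in an ending like _2 or _b are one class to them, and where a whole thing is asked for, a point or a joint stands for the part that bears it (a point fixed in the world has none). Each returns a list of dicts, best first, with "confidence" (0 to 1); they miss things now and then, are a little off and sometimes report something else, mostly with a low value. They report only what shows in the picture. A call takes as long as a camera call.
- r.regions_of(camera, thing): "pixels" (480x640 bool, what is visible of it).
- r.spot_point(camera, thing): "point" ([x, y, z] in m, in the coordinates of the camera as it stood for that picture, good to about 4 mm: a listed point, or the origin of a listed thing).
The state is a dict: "clock": time; "q": joint angles; "dq": joint speeds; "joint_efforts": joint torques, N m; "tcp_pos": TCP position; "tool_rot": TCP orientation; "ft_force": force on the tool from outside, world axes, zero at the start; "moment": the same for the moment, N m; "width": opening from 0.0 (shut) to 1.0 (fully open); "gripper_force": force on a finger pad.
Only numpy, scipy, OpenCV 4.12 (cv2) and the standard library are available. Lean on these libraries where they do the work, as an engineer would, in place of code of your own. Each camera call takes 0.05 s, during which the arm holds its last target. There are 200 camera calls.

### The job

Stand the fallen dosing cup upright on the tray of the detergent-ball dispenser, close up to the lip at the back of the tray so that its mouth is under the end of the chute, and let go of it. Then press the dispenser's spring-loaded plunger half-way down (25 mm), which opens the gate so that both balls roll into the cup, and keep it pressed half-way: the program finishes while still holding the plunger there. Leave the other things on the table where they are.

Things in the scene. Friction and masses are not known exactly. Their poses are not given: they have to be found in the camera images.
- dispenser: Dispenser fixed to the table: white upright housing, steel tray in front, chute above the tray, plunger on top. Origin on the table under the gate; x points front to back (the front faces -x), z up. Housing x -14 to +105 mm, y -45 to +45 mm, 190 mm high. Tray x -130 to -14 mm, y -50 to +50 mm, top 6 mm above the table, with an upright lip (x -36 to -32 mm, 18 mm high) that stops the cup.
- cup_place (a point): Middle of the cup's position, on the tray's top: dispenser frame (-72, 0, 6) mm. The middle of the cup's bottom belongs here; a cup there has 3 mm of room to the lip behind it.
- chute_mouth (a point): Middle of the chute floor's front edge: dispenser frame (-58, 0, 110) mm. The chute is a gutter 36 mm wide overall that juts 44 mm out of the housing over the tray, 103 mm above the table underneath at its front end, rails at most 126 mm. It covers only the back part of the cup's mouth. Balls roll off it towards -x at about 0.3 m/s and drop.
- plunger (a joint): Plunger travel in m: 0 = up (at rest), 0.05 = down at its stop; pressed straight down. A spring pushes it up: about 2 N at the start, 7 N half-way, 12 N at the stop. It moves the chute's gate, which has a window: up, the gate blocks the balls; pressed 17 to 33 mm the window lets them through; at the stop it is shut again.
- plunger_top (a point): Centre of the flat top of the plunger's round steel knob (52 mm diameter, 18 mm thick, on a thin stem), in the dispenser frame (75, 0, 266) mm when up. Moves with the plunger.
- cup: Dosing cup: straight cylinder of white plastic, 66 mm outer diameter, 85 mm high, wall 3 mm, bottom 4 mm, no handle, 100 to 170 g, lying on its side on the table at the start; it can roll. Origin in the middle of its bottom's outside; its z axis points from bottom to open mouth (level at the start, vertical when upright).
- cup_mouth (a point): Centre of the cup's mouth, 85 mm along the cup's z from its origin.
- ball0_center (a point): Centre of the first hard detergent ball, 26 mm diameter, 15 g, waiting in the dispenser's channel behind the gate.
- ball1_center (a point): Centre of the second detergent ball, same kind, behind the first.
- softener: Bystander, loose, to be left alone: plastic bottle, 72 mm diameter, 210 mm tall. Origin at the middle of its underside.
- jar: Bystander, loose, to be left alone: glass jar, 70 mm diameter, 90 mm tall. Origin at the middle of its underside.
- brush: Bystander, loose, to be left alone: hand brush lying on the table, about 180 mm long. Origin under its middle.
- mug: Bystander, loose, to be left alone: white upright ceramic mug with a handle, 80 mm diameter, 90 mm tall. Origin at the middle of its underside.
- can: Bystander, loose, to be left alone: spray can, 52 mm diameter, 170 mm tall. Origin at the middle of its underside.
- tin: Bystander, loose, to be left alone: flat round steel tin, 72 mm diameter, 30 mm tall. Origin at the middle of its underside.
- carton: Bystander, loose, to be left alone: small cardboard carton, 70 x 120 mm, 45 mm high. Origin at the middle of its underside.

How it is judged:
By the outcome, as a careful person would: the job done as asked, in the order asked, and still so for the second after the job is handed in, while the arm keeps its last pose, push and grip.
It also fails if it takes over 69 s, if anything falls off the work surface, if the arm or the gripper's body presses on something with over 40 N, if the wrist force passes 120 N, or if a joint passes its speed limit or range.

## Working session

There is one attempt and no reset: what is moved stays moved. The work goes in short steps, Python scripts to look and compute and a tool call to move; the robot and the scene stay as the last step left them, time stands still between calls to the robot, and variables do not carry over. Pictures are saved under pics/ and viewed, at most 10 in all, crops included, and the job is handed in when it is done.

Besides the shell and the picture viewer there is one more tool, called after "Emit:" as name(argument=value, ...) on one line, values as JSON. arm_command: Moves the arm, as the interface text tells. Its arguments: {"type":"object","properties":{"rows":{"type":"array","items":{"type":"number"}},"force":{"type":"number"}},"required":["rows"]}

```bash
mkdir -p pics; cat > h.py <<'E'
import numpy as np, cv2
from plant import r
from scipy.spatial.transform import Rotation as Ro
def world(cam,p):
    c=r.calibration(cam); return np.array(c["R"]).T@(np.array(p)-np.array(c["t"]))
def cloud(cam,depth,mask=None):
    c=r.calibration(cam); K=np.array(c["K"])
    m=depth>0
    if mask is not None: m&=mask
    v,u=np.nonzero(m); z=depth[v,u]
    P=np.stack([(u-K[0,2])/K[0,0]*z,(v-K[1,2])/K[1,1]*z,z],1)
    return (P-np.array(c["t"]))@np.array(c["R"])
E
python3 - <<'E'
from h import *
np.set_printoptions(precision=4,suppress=True)
s=r.get_state(); print(s["clock"],s["tcp_pos"],s["tool_rot"],s["width"],s["ft_force"])
ims=[]
for cam in("scene","top"):
    im,d=r.camera(cam); ims.append(im); np.save(f"{cam}_d.npy",d); cv2.imwrite(f"pics/{cam}0.png",im[:,:,::-1])
    for t in["dispenser","cup_place","chute_mouth","plunger_top","cup","cup_mouth","softener","jar","brush","mug","can","tin","carton"]:
        print(cam,t,[(world(cam,x["point"]).round(4).tolist(),round(x["confidence"],2)) for x in r.spot_point(cam,t)[:2]])
    for t in["cup","dispenser"]:
        for g in r.regions_of(cam,t)[:2]:
            P=cloud(cam,d,g["pixels"]); v,u=np.nonzero(g["pixels"]);print(cam,t,round(g["confidence"],2),len(P),u.mean(),v.mean(),np.percentile(P,[2,50,98],axis=0).round(3).tolist())
            np.save(f"{cam}_{t}.npy",P)
            if t=="cup":break
E
```

```text
0.0 [0.1886 0.5955 0.2133] [ 0.1528  0.9883 -0.0006 -0.0002] 0.9975400008896486 [ 0.2504  0.0507 -0.5031]
scene dispenser [([0.5712, 0.1009, -0.0006], 0.95)]
scene cup_place [([0.508, 0.1183, 0.0046], 0.79)]
scene chute_mouth [([0.5158, 0.1109, 0.1098], 0.95)]
scene plunger_top [([0.6501, 0.0833, 0.2699], 0.91)]
scene cup [([0.53, -0.2296, 0.0315], 0.77), ([0.4598, 0.3802, -0.0033], 0.52)]
scene cup_mouth [([0.5807, -0.3003, 0.032], 0.71), ([0.3834, -0.018, -0.0001], 0.61)]
scene softener [([0.763, -0.1618, -0.0028], 0.92)]
scene jar [([0.688, -0.3488, 0.0005], 0.97)]
scene brush [([0.3482, 0.2768, 0.0003], 0.8)]
scene mug [([0.4577, 0.3846, -0.0012], 0.91)]
scene can [([0.6731, 0.3496, 0.0034], 0.9), ([0.532, -0.2301, 0.0329], 0.18)]
scene tin []
scene carton [([0.8041, 0.0306, 0.0005], 0.87)]
scene cup 0.57 931 214.91995731056562 239.65421558164354 [[0.507, -0.323, -0.0], [0.567, -0.256, 0.054], [0.6, -0.218, 0.067]]
scene dispenser 0.87 5769 334.0728591160221 283.28901933701655 [[0.468, 0.035, 0.003], [0.655, 0.105, 0.144], [0.688, 0.157, 0.266]]
scene dispenser 0.32 575 322.92869
[... 462 characters left out ...]
-0.3489, 0.0002], 0.8)]
top brush [([0.3522, 0.278, -0.0007], 0.63), ([0.805, 0.0343, -0.0026], 0.26)]
top mug [([0.4607, 0.3831, -0.0029], 0.62)]
top can [([0.6719, 0.3504, -0.0056], 0.7)]
top tin [([0.3863, -0.0162, 0.0032], 0.86), ([0.5065, 0.1153, 0.0037], 0.29)]
top carton [([0.8065, 0.0359, -0.0015], 0.97)]
top cup 0.8 752 422.40318302387266 249.3183023872679 [[0.515, -0.306, 0.023], [0.552, -0.26, 0.059], [0.588, -0.219, 0.068]]
top dispenser 0.71 1171 313.82808510638296 159.9063829787234 [[0.771, -0.024, 0.013], [0.803, 0.032, 0.043], [0.84, 0.09, 0.05]]
top dispenser 0.63 3464 288.79815986198963 240.44795859689478 [[0.455, 0.041, -0.001], [0.572, 0.097, 0.182], [0.67, 0.163, 0.267]]
```

View pics/scene0.png

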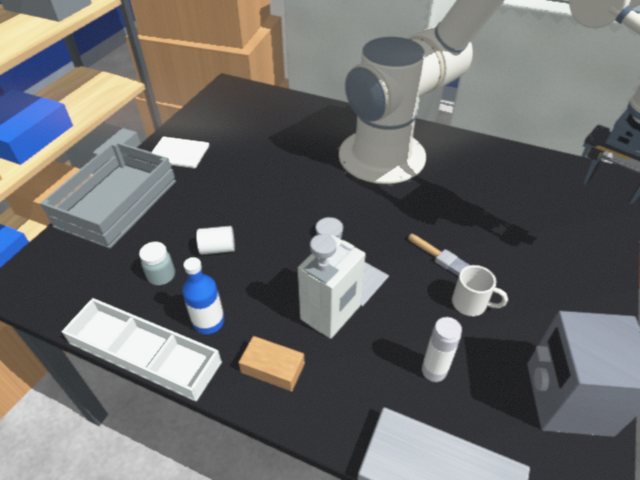

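View pics/top0.png

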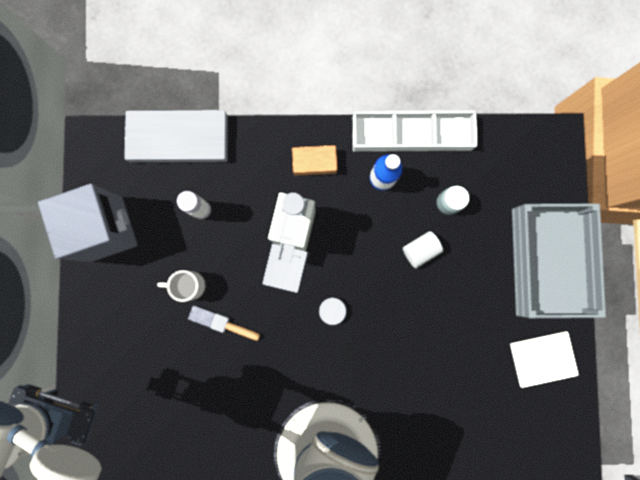

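The scene view shows the cup at about (215,240) and the dispenser at (335,280). In the top view the cup is at (422,249) with its mouth pointing right and up, and the tray is at (285,268). Next I'll refine the dispenser and cup poses from depth.

```bash
python3 - <<'E'
from h import *
from scipy.optimize import least_squares
dt,ds=np.load("top_d.npy"),np.load("scene_d.npy")
A=cloud("top",dt);B=cloud("scene",ds)
def near(P,c,rr): return P[np.hypot(*(P[:,:2]-c).T)<rr]
for n,P in(("top",A),("scene",B)):
    D=near(P,[.57,.1],.17)
    for lo,hi in((.183,.197),(.258,.275),(.003,.012)):
        Q=D[(D[:,2]>lo)&(D[:,2]<hi)]
        if len(Q)<10: continue
        c,s,a=cv2.minAreaRect((Q[:,:2]*1000).astype(np.float32)); print(n,lo,len(Q),np.round(c,1),np.round(s,1),round(a,1),"z",np.median(Q[:,2]).round(4))
    C=near(P,[.555,-.266],.075); C=C[C[:,2]>.025]
    def f(p):
        d=np.array([np.cos(p[2]),np.sin(p[2])]);e=C[:,:2]-p[:2];l=e@[-d[1],d[0]]
        return np.hypot(l,C[:,2]-.033)-.033
    s=least_squares(f,[.555,-.266,np.radians(-56)],loss="soft_l1",f_scale=.002)
    d=np.array([np.cos(s.x[2]),np.sin(s.x[2])]);l=(C[:,:2]-s.x[:2])@d
    lo,hi=np.percentile(l,[1,99]); print(n,"cup yaw",np.degrees(s.x[2]),"bottom",s.x[:2]+lo*d,"mouth",s.x[:2]+hi*d,"len",hi-lo,"rms",np.sqrt(np.mean(s.fun**2)),len(C))
E
```

```text
top 0.183 1324 [620.4  89.1] [ 89.9 118.8] 76.2 z 0.1885
top 0.258 378 [648.6  81.6] [49.2 50.2] 89.8 z 0.2647
top 0.003 1606 [571.6  99.3] [332.8 334.9] 9.5 z 0.0049
top cup yaw -59.83484878211242 bottom [ 0.53245119 -0.22700787] mouth [ 0.57488398 -0.30001681] len 0.08444434221003094 rms 0.004937173602173914 788
scene 0.183 1473 [621.9  87.1] [ 92.3 121.1] 75.3 z 0.19
scene 0.258 454 [651.3  80.3] [51.3 51.3] 66.2 z 0.2654
scene 0.003 1045 [574.7 104.9] [315.8 331.9] 33.8 z 0.0051
scene cup yaw -59.55485979460598 bottom [ 0.53194168 -0.23056433] mouth [ 0.57456225 -0.30307838] len 0.08411182957684898 rms 0.0038569304826225406 820
```

Emit:
arm_command(rows=[9.1, 0, 0, 0, 10.5, 9.1, 0, 0, 0, 10.5, 9.1, 0, 0, 0, 10.5, 9.1, 0, 0, 0, 10.5, 9.1, -4.76, -0.6, 0, 0, 9.1, -4.76, -0.6, 0, 0, 9.1, -4.76, -0.6, 0, 0, 9.1, -4.76, -0.6, 0, 0, 9.1, -4.76, -0.6, 0, 0, 9.1, -4.76, -0.6, 0, 0, 9.1, -4.76, -0.6, 0, 0, 9.1, -4.76, -0.6, 0, 0], force=4)

```text
clock: 3.1
tcp_pos: [0.3407, 0.2418, 0.2141]
tool_rot: [0.497, 0.868, 0.0, 0.0]
ft_force: [0.3, 0.8, 0.7]
width: 0.999
gripper_force: 0.0
```

Emit:
arm_command(rows=[9.1, -4.76, -0.6, 0, 0, 9.1, -4.76, -0.6, 0, 0, 9.1, -4.76, -0.6, 0, 0, 9.1, -4.76, -0.6, 0, 0, 9.1, -4.76, -0.6, 0, 0, 9.1, -4.76, -0.6, 0, 0, 9.1, -4.76, -0.6, 0, 0, 9.1, -4.76, -0.6, 0, 0, 9.1, -4.76, -0.6, 0, 0, 9.1, -4.76, -0.6, 0, 0, 9.1, -4.76, -0.6, 0, 0, 9.1, -4.76, -0.6, 0, 0])

```text
clock: 4.6
tcp_pos: [0.5678, -0.2875, 0.2139]
tool_rot: [0.497, 0.868, 0.0, 0.0]
ft_force: [0.4, -0.5, 0.2]
width: 0.995
gripper_force: 0.0
```

Emit:
arm_command(rows=[9.1, 0.2, -0.1, 4, 0, 9.1, 0, 0, 4, 0, 9.1, 0, 0, 4, 0, 9.1, 0, 0, 4, 0, 9.1, 0, 0, 2, 0, 9.1, 0, 0, 2, 0, 9.1, 0, 0, 0, 0, 6, 0, 0, 0, 0, 6, 0, 0, 0, 0, 6, 0, 0, 0, 0, 6, 0, 0, 0, 0], force=5)

```text
clock: 5.98
tcp_pos: [0.5658, -0.2849, 0.0145]
tool_rot: [0.497, 0.868, -0.0, 0.001]
ft_force: [-1.7, -0.4, 6.4]
width: 0.738
gripper_force: 5.0
```

Emit:
arm_command(rows=[6, 0.67, 0, -1.05, 0, 6, 0.85, 0, -0.9, 0, 6, 1.01, 0, -0.79, 0, 6, 1.12, 0, -0.6, 0, 6, 1.21, 0, -0.4, 0, 6, 1.27, 0, -0.18, 0, 6, 0, 0, 0, 0], force=4)

```text
clock: 6.85
tcp_pos: [0.5338, -0.2308, 0.0531]
tool_rot: [0.497, 0.868, -0.0, -0.0]
ft_force: [0.6, -0.3, -1.2]
width: 0.737
gripper_force: 4.0
```

```bash
python3 - <<'E'
from h import *
im,d=r.camera("scene"); cv2.imwrite("pics/a.png",cv2.resize(im[150:330,130:330,::-1],(800,600)))
for t in("cup","cup_mouth"): print(t,[(world("scene",x["point"]).round(4).tolist(),round(x["confidence"],2)) for x in r.spot_point("scene",t)[:2]])
s=r.get_state();print(s["tcp_pos"],s["ft_force"],s["gripper_force"])
E
```

```text
cup [([0.4974, -0.1773, 0.0574], 0.93)]
cup_mouth [([0.5746, 0.0997, -0.0031], 0.65)]
[ 0.53463089 -0.23204011  0.05300009] [-0.68545709 -0.32585103 -1.68155152] 3.999414537101984
```

View pics/a.png

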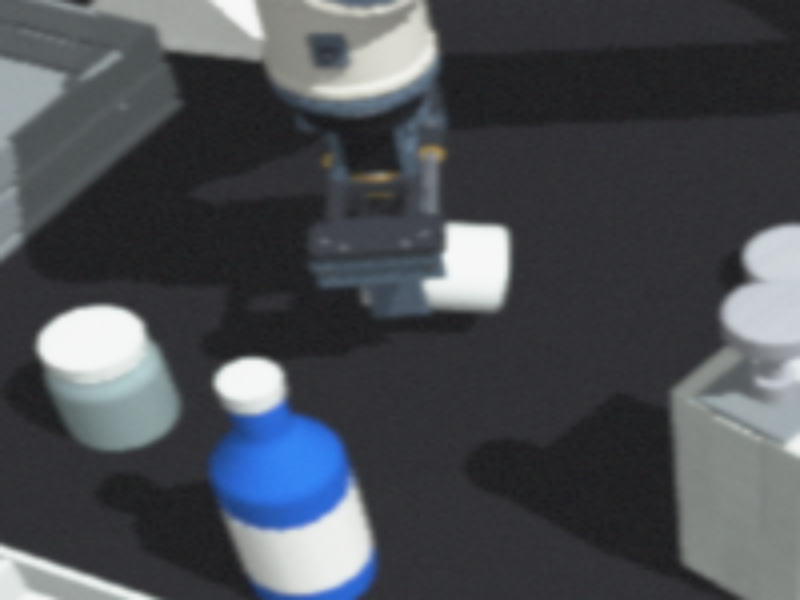

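The cup is held rigidly. It's tilted only slightly and has lifted clear of the table without pivoting. I'll drop to minimum grip and jiggle it so it swings down.

Emit:
arm_command(rows=[6, 0, 0, 0, 0, 6, 0, 0, -3, 0, 6, 0, 0, 2, 0, 6, 0, 0, -3, 0, 6, 0, 0, 2, 0, 6, 0, 0, -3, 0, 6, 0, 0, 2, 0, 6, 0, 0, 0, 0], force=3)

```text
clock: 8.0
tcp_pos: [0.5337, -0.2316, 0.0822]
tool_rot: [0.497, 0.868, -0.0, -0.001]
ft_force: [-0.9, 0.1, -2.1]
width: 0.732
gripper_force: 3.0
```

```bash
cat >> h.py <<'E'
def cupinfo():
    s=r.get_state();print(s["clock"],np.round(s["tcp_pos"],4),np.round(s["ft_force"],1),s["width"])
    for cam in("scene","top"):
        im,d=r.camera(cam); 
        for t in("cup","cup_mouth"): print(cam,t,[(world(cam,x["point"]).round(4).tolist(),round(x["confidence"],2)) for x in r.spot_point(cam,t)[:2]])
        g=r.regions_of(cam,"cup")
        if g:
            P=cloud(cam,d,g[0]["pixels"]); print(len(P),np.percentile(P,[2,50,98],axis=0).round(3).tolist())
        if cam=="scene": I=im
    return I
E
python3 -c "
from h import *
cupinfo()"
```

```text
8.0 [ 0.5337 -0.2316  0.0822] [-0.9  0.1 -2.1] 0.7324482356009395
scene cup [([0.5236, -0.2181, 0.0313], 0.85)]
scene cup_mouth [([0.5395, -0.2396, 0.1118], 0.58)]
437 [[0.446, -0.253, -0.002], [0.545, -0.2, 0.058], [0.565, -0.187, 0.101]]
top cup [([0.6871, -0.3481, 0.0023], 0.72), ([0.5216, -0.2181, 0.0303], 0.67)]
top cup_mouth []
```

The cup swung to within about 18° of upright. I'll press it onto the table to square it.

Emit:
arm_command(rows=[6, 0, 0, -2, 0, 6, 0, 0, 1.5, 0, 6, 0, 0, -1.5, 0, 6, 0, 0, 2, 0, 6, 0, 0, 1.5, 0, 6, 0.5, 0, 0.5, 0, 6, 0.5, 0, 0.3, 0, 6, 0.5, 0, 0.3, 0, 6, 0.5, 0, 0.3, 0, 6, 0, 0, 0.2, 0, 6, 0, 0, 0, 0])

```text
clock: 9.78
tcp_pos: [0.5243, -0.2145, 0.0521]
tool_rot: [0.497, 0.868, 0.0, -0.0]
ft_force: [-0.4, 1.4, 1.9]
width: 0.729
gripper_force: 3.0
```

```bash
python3 -c "
from h import *
I=cupinfo();cv2.imwrite('pics/b.png',cv2.resize(I[150:330,130:330,::-1],(800,600)))"
```

```text
9.775 [ 0.5243 -0.2145  0.0521] [-0.4  1.4  1.9] 0.7292142296836139
scene cup [([0.5198, -0.2118, 0.0003], 0.64)]
scene cup_mouth [([0.5286, -0.2121, 0.0849], 0.92), ([0.4593, 0.3811, 0.0018], 0.37)]
340 [[0.511, -0.23, 0.004], [0.545, -0.187, 0.031], [0.558, -0.178, 0.07]]
top cup [([0.5192, -0.2095, -0.0016], 0.43)]
top cup_mouth []
789 [[0.318, 0.2, 0.004], [0.36, 0.304, 0.017], [0.396, 0.374, 0.024]]
```

View pics/b.png

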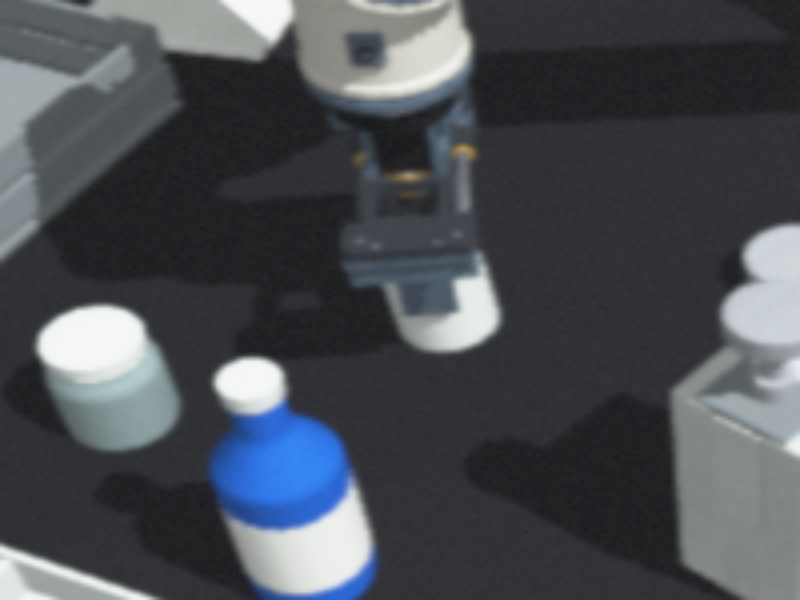

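The cup is standing nearly upright at about (445,300) in the crop. I'll press a little more, release it to settle, and measure it.

Emit:
arm_command(rows=[6, 0.2, 0, 0.2, 0, 6, 0.1, 0, 0.1, 0, 6, 0, 0, 0, 0, 9.1, 0, 0, 0, 0, 9.1, 0, 0, 0, 0, 9.1, 0, 0, 0, 0])

```text
clock: 10.92
tcp_pos: [0.5228, -0.212, 0.0491]
tool_rot: [0.497, 0.868, -0.0, 0.0]
ft_force: [-0.6, -0.2, 0.3]
width: 0.995
gripper_force: 0.0
```

Emit:
arm_command(rows=[9.1, 0, 0, -3, 0, 9.1, 0, 0, -4, 0, 9.1, 6, 0, -4, 0, 9.1, 6, 0, -4, 0, 9.1, 5, 0, 0, 0, 9.1, 0, 0, 0, 0])

```text
clock: 11.68
tcp_pos: [0.4428, -0.0769, 0.1889]
tool_rot: [0.496, 0.868, 0.0, -0.0]
ft_force: [1.3, -0.8, -0.7]
width: 0.992
gripper_force: 0.0
```

```bash
python3 - <<'E'
from h import *
cupinfo()
for cam in("scene","top"):
    P=cloud(cam,r.camera(cam)[1]); C=P[(np.hypot(P[:,0]-.522,P[:,1]+.21)<.06)&(P[:,2]>.07)&(P[:,2]<.1)]
    print(cam,len(C),cv2.minEnclosingCircle((C[:,:2]*1000).astype(np.float32)),np.percentile(C[:,2],[50,98]))
E
```

```text
11.675 [ 0.4428 -0.0769  0.1889] [ 1.3 -0.8 -0.7] 0.9922270294517557
scene cup [([0.5191, -0.2116, -0.0014], 0.62)]
scene cup_mouth [([0.5233, -0.2094, 0.0853], 0.66), ([0.5743, 0.0969, -0.0029], 0.42)]
966 [[0.49, -0.242, -0.0], [0.533, -0.206, 0.052], [0.556, -0.177, 0.086]]
top cup [([0.5173, -0.2075, -0.0055], 0.75)]
top cup_mouth [([0.5194, -0.2086, 0.0849], 0.71)]
527 [[0.495, -0.237, -0.003], [0.524, -0.214, 0.007], [0.551, -0.175, 0.086]]
scene 254 ((519.2024536132812, -206.84642028808594), 36.993465423583984) [0.07925354 0.08679163]
top 111 ((521.4365234375, -207.26223754882812), 32.99253845214844) [0.08242693 0.08885863]
```

Emit:
arm_command(rows=[9.1, 0, 0, 0, -9.1, 9.1, 0, 0, 0, -9.1, 9.1, 0, 0, 0, -9.1, 9.1, 0, 0, 0, -9.1, 9.1, 0, 0, 0, -9.1, 9.1, -3.6, -3.6, 0, 0, 9.1, -3.6, -3.6, 0, 0, 9.1, -3.5, -3.6, 0, 0, 9.1, 0, 0, 0, 0], force=15)

```text
clock: 13.3
tcp_pos: [0.5238, -0.213, 0.188]
tool_rot: [0.124, 0.992, -0.0, 0.0]
ft_force: [-0.6, 0.0, -0.3]
width: 1.0
gripper_force: 0.0
```

Emit:
arm_command(rows=[9.1, 0.4, 0.4, 3, 0, 9.1, 0, 0, 3.5, 0, 9.1, 0, 0, 3.5, 0, 9.1, 0, 0, 2.4, 0, 9.1, 0, 0, 1.2, 0, 9.1, 0, 0, 0, 0, 6, 0, 0, 0, 0, 6, 0, 0, 0, 0, 6, 0, 0, 0, 0, 6, 0, 0, 0, 0])

```text
clock: 14.55
tcp_pos: [0.5197, -0.2054, 0.053]
tool_rot: [0.123, 0.992, -0.0, 0.0]
ft_force: [-1.7, -1.0, 7.4]
width: 0.705
gripper_force: 15.0
```

Emit:
arm_command(rows=[6, 0, 0, -1.5, 0, 6, 0, 0, -2.5, 0, 6, 0, 0, 0, 0])

```text
clock: 14.92
tcp_pos: [0.5205, -0.2056, 0.0946]
tool_rot: [0.123, 0.992, -0.001, 0.002]
ft_force: [0.0, -0.8, -1.7]
width: 0.702
gripper_force: 15.0
```

```bash
python3 -c "
from h import *
I=cupinfo()"
```

```text
14.925 [ 0.5205 -0.2056  0.0946] [ 0.  -0.8 -1.7] 0.7016128277394764
scene cup [([0.521, -0.2063, 0.0431], 0.95)]
scene cup_mouth []
665 [[0.498, -0.237, 0.046], [0.547, -0.202, 0.086], [0.558, -0.174, 0.126]]
top cup []
top cup_mouth []
```

Emit:
arm_command(rows=[6, 1.5, 3, 0, 0, 6, 1.6, 3.5, 0, 0, 6, 1.6, 3.6, 0, 0, 6, 1.6, 3.6, 0, 0, 6, 1.6, 3.6, 0, 0, 6, 1.6, 3.6, 0, 0, 6, 1.6, 3.6, 0, 0, 6, 1.3, 3.5, 0, 0, 6, 1.3, 2.9, 0, 0, 6, 0, 0, 0, 0, 6, 0, 0, 0, 0])

```text
clock: 16.7
tcp_pos: [0.4617, 0.1277, 0.0923]
tool_rot: [0.122, 0.992, -0.0, -0.0]
ft_force: [0.2, -1.2, -1.2]
width: 0.705
gripper_force: 15.0
```

```bash
python3 - <<'E'
from h import *
I=cupinfo(); cv2.imwrite('pics/c.png',cv2.resize(I[150:360,220:460,::-1],(686,600)))
for cam in("scene","top"):
    r.camera(cam)
    for t in("cup_place","chute_mouth","dispenser"): print(cam,t,[(world(cam,x["point"]).round(4).tolist(),round(x["confidence"],2)) for x in r.spot_point(cam,t)[:1]])
E
```

```text
16.7 [0.4617 0.1277 0.0923] [ 0.2 -1.2 -1.2] 0.7047073951560435
scene cup [([0.4623, 0.1253, 0.0402], 0.58)]
scene cup_mouth [([0.4648, 0.1304, 0.1191], 0.78)]
777 [[0.434, 0.097, 0.044], [0.486, 0.128, 0.092], [0.499, 0.157, 0.124]]
top cup []
top cup_mouth [([0.8042, 0.0342, -0.0015], 0.38)]
scene cup_place [([0.5085, 0.1139, 0.0066], 0.63)]
scene chute_mouth [([0.5171, 0.1113, 0.1118], 0.56)]
scene dispenser [([0.5744, 0.099, -0.0041], 0.79)]
top cup_place [([0.5073, 0.1137, 0.0029], 0.78)]
top chute_mouth [([0.5205, 0.1105, 0.1067], 0.67)]
top dispenser [([0.5752, 0.0994, -0.0054], 0.94)]
```

View pics/c.png

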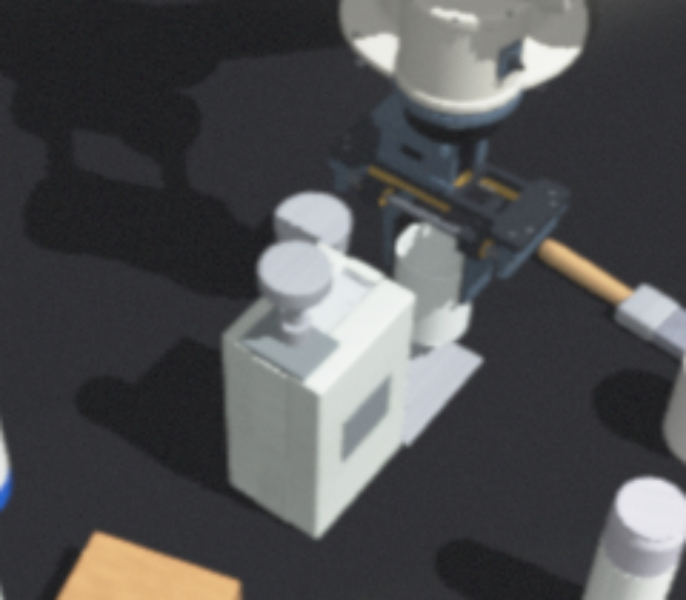

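The cup hangs upright in front of the tray at about (435,285) in the crop, lined up with the chute. Next I lower it, slide it in under the chute and set it down.

Emit:
arm_command(rows=[6, 0, 0, 1.5, 0, 6, 0, 0, 1.4, 0, 6, 0, 0, 0, 0, 6, -1, 0, 0, 0, 6, -1, 0, 0, 0, 6, -1, 0, 0, 0, 6, -0.9, 0, 0, 0, 6, -0.7, 0, 0, 0, 6, 0, 0, 0, 0])

```text
clock: 18.62
tcp_pos: [0.5066, 0.1166, 0.0634]
tool_rot: [0.123, 0.992, -0.0, -0.0]
ft_force: [-0.2, 0.1, -2.2]
width: 0.702
gripper_force: 15.0
```

```bash
python3 -c "
from h import *
I=cupinfo()"
```

```text
18.625 [0.5066 0.1166 0.0634] [-0.2  0.1 -2.2] 0.7015353791707387
scene cup [([0.5078, 0.1124, 0.0111], 0.73), ([0.6505, 0.0796, 0.2678], 0.61)]
scene cup_mouth [([0.5142, 0.1142, 0.0972], 0.62), ([0.8059, 0.0306, -0.0012], 0.32)]
219 [[0.477, 0.116, 0.012], [0.53, 0.138, 0.048], [0.538, 0.148, 0.097]]
top cup [([0.3842, -0.0143, -0.0008], 0.59)]
top cup_mouth []
```

Emit:
arm_command(rows=[6, 0, 0, 0.3, 0, 6, 0, 0, 0.1, 0, 6, 0, 0, 0.1, 0, 6, 0, 0, 0, 0], force=5)

```text
clock: 19.52
tcp_pos: [0.506, 0.1168, 0.0584]
tool_rot: [0.123, 0.992, -0.0, -0.0]
ft_force: [-2.3, 0.3, 3.4]
width: 0.702
gripper_force: 5.0
```

Emit:
arm_command(rows=[9.1, 0, 0, 0, 0, 9.1, 0, 0, 0, 0, 9.1, 0, 0, 0, 0, 9.1, 0, 0, -1, 0, 9.1, 0, 0, -3, 0, 9.1, 0, 0, -5, 0, 9.1, 0, 0, -6, 0, 9.1, 0, 0, -6, 0, 9.1, 0, 0, -4, 0, 9.1, 6, 0, 0, 0, 9.1, 6, 0, 0, 0, 9.1, 0, 0, 0, 0])

```text
clock: 21.02
tcp_pos: [0.3862, 0.1464, 0.3093]
tool_rot: [0.122, 0.993, 0.0, -0.0]
ft_force: [0.2, -0.2, 0.6]
width: 1.0
gripper_force: 0.0
```

```bash
python3 - <<'E'
from h import *
I=cupinfo(); I2=r.camera("top")[0]
cv2.imwrite('pics/d.png',np.hstack([cv2.resize(I[200:360,260:420,::-1],(400,400)),cv2.resize(I2[180:310,230:360,::-1],(400,400))]))
print([(world("top",x["point"]).round(4),x["confidence"]) for x in r.spot_point("top","plunger_top")])
for cam in("scene","top"):
    P=cloud(cam,r.camera(cam)[1]); C=P[(np.hypot(P[:,0]-.507,P[:,1]-.1165)<.045)&(P[:,2]>.075)&(P[:,2]<.1)]
    print(cam,len(C),cv2.minEnclosingCircle((C[:,:2]*1000).astype(np.float32)))
E
```

```text
21.025 [0.3862 0.1464 0.3093] [ 0.2 -0.2  0.6] 0.9996210893707199
scene cup [([0.5061, 0.1163, 0.0082], 0.74), ([0.7618, -0.1571, -0.0029], 0.29)]
scene cup_mouth [([0.5114, 0.1177, 0.0879], 0.81)]
390 [[0.477, 0.11, 0.01], [0.515, 0.138, 0.061], [0.536, 0.148, 0.092]]
top cup [([0.5076, 0.1166, 0.002], 0.64)]
top cup_mouth [([0.5195, 0.1108, 0.1102], 0.32)]
411 [[0.477, 0.086, 0.002], [0.504, 0.124, 0.01], [0.528, 0.148, 0.094]]
[(array([0.6479, 0.083 , 0.2617]), 0.95)]
scene 143 ((508.348388671875, 118.39112854003906), 34.26898193359375)
top 80 ((507.9418640136719, 118.42668914794922), 32.952205657958984)
```

View pics/d.png

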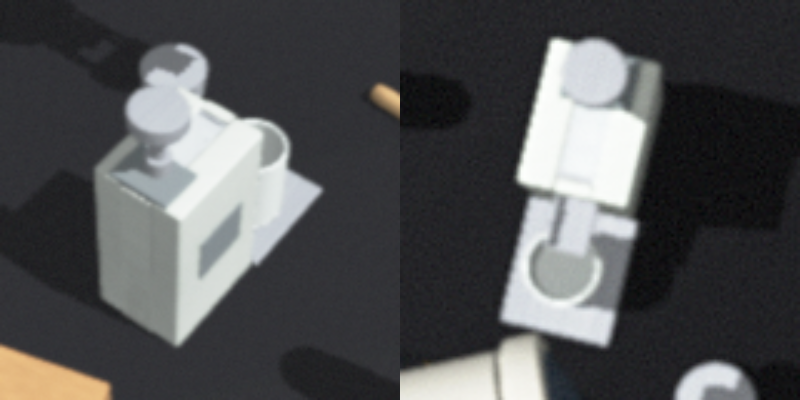

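The cup stands upright on the tray, with its mouth under the chute end at (570,255) in the right half. Next is the plunger.

Emit:
arm_command(rows=[0, -2, 0, 0, 0, 0, -4.5, 0, 0, 0, 0, -4.5, 0, 0, 0, 0, -4.5, 0, 0, 0, 0, -4.5, 0, 0, 0, 0, -4, 0, 0, 0, 0, -3, 0, 0, 0, 0, 0, 0, 0, 0, 0, 0, 0, 1.5, 0, 0, 0, 0, 1.5, 0, 0, 0, 0, 0, 0], force=10)

```text
clock: 23.0
tcp_pos: [0.6506, 0.0804, 0.2768]
tool_rot: [0.122, 0.992, -0.0, -0.001]
ft_force: [0.7, 0.1, -0.2]
width: 0.007
gripper_force: 0.0
```

Emit:
arm_command(rows=[0, 0, 0, 0.9, 0, 0, 0, 0, 0.7, 0, 0, 0, 0, 0.7, 0, 0, 0, 0, 0.7, 0, 0, 0, 0, 0.5, 0, 0, 0, 0, 0, 0, 0, 0, 0, 0, 0, 0, 0, 0, 0, 0])

```text
clock: 24.0
tcp_pos: [0.6519, 0.0804, 0.2437]
tool_rot: [0.123, 0.992, 0.0, 0.0]
ft_force: [-0.8, 0.6, 5.3]
width: 0.005
gripper_force: 3.3
```

Emit:
arm_command(rows=[0, 0, 0, 0, 0, 0, 0, 0, 0, 0, 0, 0, 0, 0, 0, 0, 0, 0, 0, 0, 0, 0, 0, 0, 0, 0, 0, 0, 0, 0, 0, 0, 0, 0, 0, 0, 0, 0, 0, 0, 0, 0, 0, 0, 0, 0, 0, 0, 0, 0])

```text
clock: 25.25
tcp_pos: [0.6519, 0.0804, 0.2437]
tool_rot: [0.123, 0.992, 0.0, 0.0]
ft_force: [-1.1, 0.8, 7.0]
width: 0.011
gripper_force: 3.3
```

```bash
python3 - <<'E'
from h import *
s=r.get_state();print(s["clock"],s["tcp_pos"],s["ft_force"])
for cam in("scene","top"):
    I,d=r.camera(cam); 
    for t in("plunger_top","ball0_center","ball1_center","cup"): print(cam,t,[(world(cam,x["point"]).round(4).tolist(),round(x["confidence"],2)) for x in r.spot_point(cam,t)[:2]])
    if cam=="scene": A=I
cv2.imwrite('pics/e.png',np.hstack([cv2.resize(A[200:360,260:420,::-1],(400,400)),cv2.resize(I[180:310,230:360,::-1],(400,400))]))
E
```

```text
25.25 [0.65188303 0.0803534  0.24367367] [-1.06156976  0.76071059  7.01727858]
scene plunger_top [([0.6502, 0.0791, 0.2446], 0.64)]
scene ball0_center [([0.576, 0.0978, -0.0018], 0.28)]
scene ball1_center []
scene cup [([0.5083, 0.1138, 0.0062], 0.78), ([0.6723, 0.349, 0.0005], 0.19)]
top plunger_top []
top ball0_center [([0.5072, 0.1174, 0.0041], 0.74)]
top ball1_center [([0.6701, 0.3494, -0.002], 0.3)]
top cup [([0.5051, 0.116, 0.0019], 0.45)]
```

View pics/e.png

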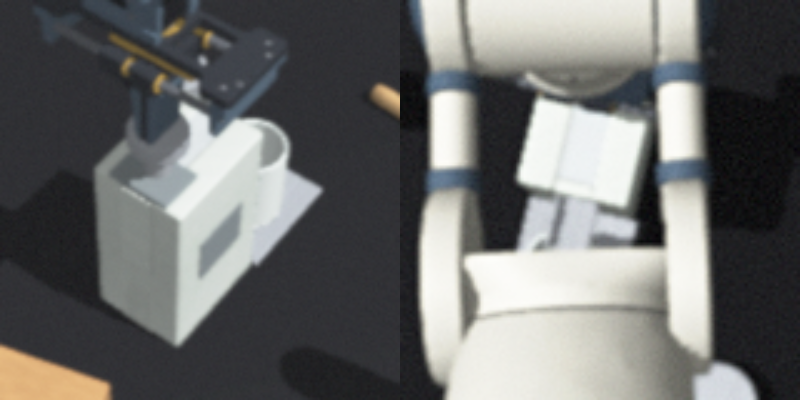

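Emit:
arm_command(rows=[0, 0, 0, 0.25, 0, 0, 0, 0, 0, 0, 0, 0, 0, 0, 0, 0, 0, 0, 0, 0, 0, 0, 0, 0, 0, 0, 0, 0, 0, 0, 0, 0, 0, 0, 0, 0, 0, 0, 0, 0, 0, 0, 0, 0, 0, 0, 0, 0, 0, 0, 0, 0, 0, 0, 0, 0, 0, 0, 0, 0])

```text
clock: 27.25
tcp_pos: [0.6519, 0.0804, 0.2412]
tool_rot: [0.123, 0.992, 0.0, 0.0]
ft_force: [-2.0, 0.8, 8.3]
width: 0.006
gripper_force: 3.5
```

```bash
python3 - <<'E'
from h import *
I,d=r.camera("scene")
for t in("ball0_center","ball1_center","cup","cup_mouth","plunger_top"): print(t,[(world("scene",x["point"]).round(4).tolist(),round(x["confidence"],2)) for x in r.spot_point("scene",t)[:3]])
s=r.get_state();print(s["clock"],s["tcp_pos"],s["ft_force"])
J,_=r.camera("top")
a=cv2.imread("pics/scene0.png")
cv2.imwrite('pics/f.png',np.hstack([cv2.resize(I[235:315,310:390,::-1],(400,400),interpolation=cv2.INTER_CUBIC),cv2.resize(a[235:315,310:390],(400,400),interpolation=cv2.INTER_CUBIC)]))
E
```

```text
ball0_center []
ball1_center []
cup [([0.5088, 0.1118, 0.0059], 0.67)]
cup_mouth [([0.5119, 0.1173, 0.0903], 0.57)]
plunger_top [([0.6488, 0.0806, 0.245], 0.55)]
27.55 [0.6518998  0.0803665  0.24121775] [-0.74320286  1.50543647  7.36994646]
```

View pics/f.png

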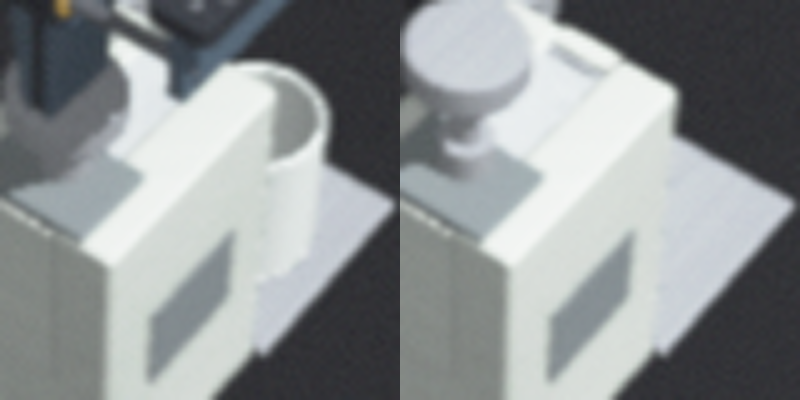

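The plunger is held at about 25 mm with a push of about 7 N. The cup stands in place and no stray balls are visible.

```bash
python3 -c "
from plant import r
print(r.job_done())"
```

```text
the job is handed in; nothing more can be done
None
```

I stood the cup upright on the tray under the chute and let it go; the arm is holding the plunger about 25 mm down. The job is handed in, but no camera could see into the cup, so I couldn't confirm that both balls dropped; I saw none outside it.

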